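# Clear the coaster and nest the cups on it

## Robot

A 7-joint arm with a two-finger parallel gripper is mounted at the origin on a cart in front of the work surface, level with it; the furniture and walls round the work are solid. World frame = base frame: x ahead of the robot, y to its left, z up, the work surface at z = 0. Lengths are in m, angles in rad, forces in N, time in s.
With the tool pointing down it reaches from about 0.425 to 0.875 m from the base axis. Payload 4.7 kg.
Tool frame: the origin (TCP) lies on the mounting face of the last link; the fingertips stand 173 mm ahead of it and the grasp point (between the pads) lies robot.pinch_z ahead of it (robot.pinch_z is the distance from the TCP to the grasp point, in m); z points along the fingers, y is the line along which they close (so a half turn about z gives the same grasp; the last joint's range is limited). The gripper opens to 85 mm and grips with 20 to 120 N. Pads are 22 mm wide; open, the fingers measure 114 mm over their backs; the gripper's body (76 mm by 85 mm) begins 54 mm behind the grasp point. The pads swing forward as they close: fully open they stand 13 mm farther back than shut.
Start: joints at [1.303, 0.321, -0.07, 1.45, 0.023, 1.371, -0.057], TCP at [0.181, -0.624, 0.405] pointing down, gripper open.
Joint ranges: [-2.86, 2.86], [-0.3, 2.09], [-1.38, 1.24], [0.06, 2.45], [-1.56, 4.7], [0.09, 2.05], [-2.69, 2.69]. Speed limits (rad/s): [2.57, 2.57, 3.14, 3.14, 3.14, 3.14, 3.14].

## Interface

Orientations are given as a unit quaternion [x, y, z, w].
In Python, from cell import robot, optics gives the robot as it stands.
- The arm moves only by the shell command python3 -m crank 'ROWS' [FORCE]. ROWS is JSON, a list of rows, each a list of 3 entries, a list of its own where there are three numbers: the turn, a rotation vector about the tool's x, y, z scaled (see below), then the shift along the tool's x, y, z scaled (see below), then the finger opening in mm, from 0 to 85.4. A call has 1 to 20 rows; each row shifts and turns the commanded pose from where the row before left it, along the tool's axes as they then stand; what a row does not reach is not made up. The controller multiplies each number of a shift by 200 mm and each number of a turn by 180 degrees. A row lasts 1/8 s, in which the tool goes at most 62.5 mm and 10.7 degrees, less where a joint would pass 70% of its speed; a pose out of reach is approached as far as the arm can. A call with a number of a shift or a turn outside -1 to 1 is refused whole. A call with a gripper value outside its range is refused whole. The fingers move at their own pace and stop on an object; FORCE is the grip in N (left out, the last holds). Time passes only in rows, so rows that do not move let the fingers close. It gives the time, the measured TCP pose, the force, the opening and the grip force at its end, in the units of the state.
- robot.state(): the state, without advancing time (a new reading comes with each control period).
- optics.capture(name): name is "side" or "top"; returns a dict with "pixels" (400x640x3 uint8, red, green, blue), "fx", "fy", "cx", "cy" (pixels), "pose" (4x4, takes a point from camera to world coordinates). Camera axes: x right, y down, z forward; pixel columns grow to the right and rows downward; lengths in m; the calibration is good to about 2 mm. A picture is of the moment at which its call begins. There is no depth.
- robot.close_job(): hands the job in; it is judged then, once.
The state is a dict: "clock": time; "joints": joint angles; "qvel": joint speeds; "joint_efforts": joint torques, N m; "eef_pos": TCP position; "tool_rot": TCP orientation; "ft_force": force on the tool from outside, world axes, zero at the start; "wrist_torque": the same for the moment, N m; "width": opening from 0.0 (shut) to 1.0 (fully open); "gripper_force": force on a finger pad.
Only numpy, scipy, OpenCV 4.12 (cv2) and the standard library are available. Lean on these libraries where they do the work, as an engineer would, in place of code of your own. Each camera call takes 0.05 s, during which the arm holds its last target. There are 200 camera calls.

## Task

Take the dark jar off the cork coaster and stand it on the purple notebook, keeping it upright. Then build one stack of the three cups from the slanted rack on the coaster: the blue cup upright on the coaster, the orange cup nested fully into the blue one, the green cup nested fully into the orange one. Leave the torch and the white tin where they are.

Things in the scene. Friction and masses are not known exactly. Their poses are not given: they have to be found in the camera images.
- jar: dark brown, nearly black round jar with a black cap, 49 mm diameter, 87 mm tall (cap 44 mm diameter above 58 mm). Stands on the coaster at first. Origin: centre of its underside, z up.
- coaster: fixed round cork coaster, 100 mm diameter, 5 mm thick. Origin: centre of its underside (on the desk), z up; its top is 5 mm higher.
- notepad: fixed purple spiral notebook lying flat, 210 mm along its x, 152 mm along its y; its firm top is 11 mm above the desk. Origin: centre of its underside, z up.
- rack: fixed rack: aluminium plate 130 x 330 x 8 mm on dark rod legs, tilted 30 deg, low edge to the robot (its -x). Three 60 mm holes along its y, at -115, 0 and 115 mm, centres about 67 mm above the desk. Origin: on the desk under the plate's centre; z up.
- blue_cup: Blue hollow cup, 80 mm tall: upper 30 mm a collar 68 mm across (62 inside), then a ledge and a body tapering from 57 to 40 mm at the foot; wall 3 mm. Nested, its ledge rests on the lower rim: each cup adds 30 mm. Origin: centre of the foot, z to the mouth. It hangs by its collar in any one of the rack's holes, leaning 30 deg to the robot; the collar is above the plate.
- orange_cup: Orange hollow cup, 80 mm tall: upper 30 mm a collar 68 mm across (62 inside), then a ledge and a body tapering from 57 to 40 mm at the foot; wall 3 mm. Nested, its ledge rests on the lower rim: each cup adds 30 mm. Origin: centre of the foot, z to the mouth. It hangs by its collar in any one of the rack's holes, leaning 30 deg to the robot; the collar is above the plate.
- green_cup: Green hollow cup, 80 mm tall: upper 30 mm a collar 68 mm across (62 inside), then a ledge and a body tapering from 57 to 40 mm at the foot; wall 3 mm. Nested, its ledge rests on the lower rim: each cup adds 30 mm. Origin: centre of the foot, z to the mouth. It hangs by its collar in any one of the rack's holes, leaning 30 deg to the robot; the collar is above the plate.
- torch: bystander: black pocket torch with a yellow ring, lying down, 116 mm along its y, 30 mm thick. Origin: centre of its underside.
- tin: bystander: round white tin with a dark blue lid label, 48 mm diameter, 22 mm tall. Origin: centre of its underside.

How it is judged:
By the outcome, as a careful person would: the job done as asked, in the order asked, and still so for the second after the job is handed in, with the robot touching nothing.
It also fails if it takes over 72 s, if anything falls off the work surface, if the arm or the gripper's body presses on something with over 40 N, if the wrist force passes 120 N, or if a joint passes its speed limit or range.

## Working session

There is one attempt and no reset: what is moved stays moved. The work goes in short steps, Python scripts to look and compute and a shell command to move; the robot and the scene stay as the last step left them, time stands still between calls to the robot, and variables do not carry over. Pictures are saved under pics/ and viewed, at most 10 in all, crops included, and the job is handed in when it is done.

```bash
ls; mkdir -p pics; python3 - <<'E'
from cell import robot, optics
import cv2,numpy as np
print(robot.state(), robot.pinch_z)
for n in("top","side"):
    c=optics.capture(n); cv2.imwrite(f"pics/{n}0.png",c["pixels"][:,:,::-1]); print(n,c["fx"],c["fy"],c["cx"],c["cy"],np.round(c["pose"],4).tolist())
E
```

```text
pics
{'clock': 0.0, 'joints': array([ 1.30308676,  0.32181589, -0.07012969,  1.45169131,  0.02259118,
        1.37080258, -0.05689218]), 'qvel': array([ 1.02735385e-03,  1.28618121e-03, -3.39426384e-04,  6.44147204e-04,
        2.18755735e-05, -1.20807542e-03, -4.43619274e-04]), 'joint_efforts': array([ 8.28609245e-04, -4.93590474e+01, -3.81873334e-01, -3.14335334e+01,
        1.29491472e-02,  1.14022967e-02, -1.68347265e-05]), 'eef_pos': array([ 0.1806968 , -0.62415578,  0.40361996]), 'tool_rot': array([ 9.90083280e-01,  1.40478355e-01, -1.73487785e-04, -9.48957195e-04]), 'ft_force': array([-0.0024677 , -0.51037122,  0.45413987]), 'wrist_torque': array([-0.03514016, -0.03511407, -0.04518283]), 'gripper_force': 0.0, 'width': 1.000606600871155} 0.1547
top 446.702610517536 446.702610517536 322.9450970535896 199.18325258912654 [[-0.0044, -0.9867, 0.1623, 0.3367], [-0.9999, 0.0058, 0.0082, -0.0388], [-0.009, -0.1622, -0.9867, 1.3008], [0.0, 0.0, 0.0, 1.0]]
side 500.6026078058356 500.6026078058356 318.90696913951444 202.7233101031025 [[0.9987, -0.0143, 0.0494, 0.4959], [-0.0512, -0.3725, 0.9266, -1.1519], [0.0052, -0.9279, -0.3727, 0.5081], [0.0, 0.0, 0.0, 1.0]]
```

View pics/top0.png

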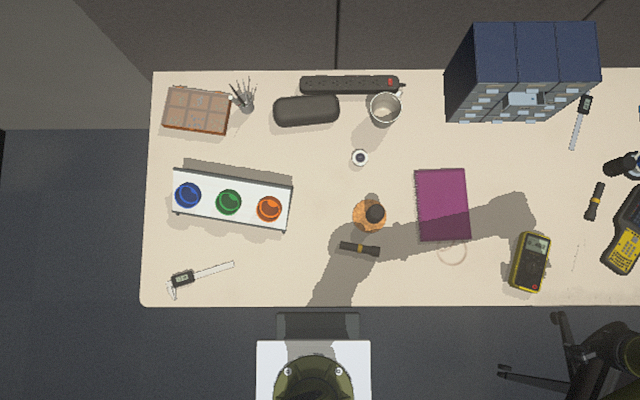

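View pics/side0.png

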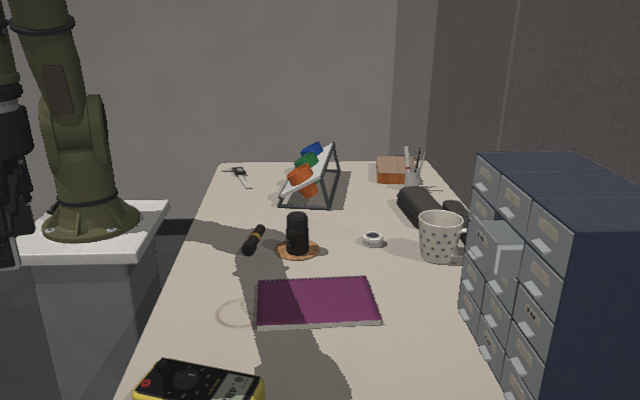

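Top view: rack at the left with cups blue (187,195), green (228,202) and orange (269,209); jar and coaster at about (370,214), notebook at (442,205), torch (360,248), tin (360,157). The side view agrees.

```bash
cat > h.py <<'E'
from cell import robot, optics
import cv2, numpy as np
from scipy.spatial.transform import Rotation as R
from scipy.optimize import least_squares
def ray(c,u,v,z):
    d=c["pose"][:3,:3]@[(u-c["cx"])/c["fx"],(v-c["cy"])/c["fy"],1]; o=c["pose"][:3,3]
    return o+d*(z-o[2])/d[2]
def proj(c,P):
    p=(np.atleast_2d(P)-c["pose"][:3,3])@c["pose"][:3,:3]
    return np.c_[c["fx"]*p[:,0]/p[:,2]+c["cx"],c["fy"]*p[:,1]/p[:,2]+c["cy"]]
def shot(n):
    c=optics.capture(n); c["pose"]=np.array(c["pose"]); return c
def mask(c,lo,hi,box):
    m=cv2.inRange(cv2.cvtColor(c["pixels"],cv2.COLOR_RGB2HSV),lo,hi); k=np.zeros_like(m)
    x0,y0,x1,y1=box; k[y0:y1,x0:x1]=m[y0:y1,x0:x1]; return k
E
python3 - <<'E'
from h import *
t=shot("top"); s=shot("side")
m=mask(t,(135,60,40),(170,255,255),(400,150,490,260)); m=cv2.morphologyEx(m,cv2.MORPH_CLOSE,np.ones((5,5)))
ct=max(cv2.findContours(m,0,2)[0],key=cv2.contourArea); b=cv2.boxPoints(cv2.minAreaRect(ct))
print("note",[np.round(ray(t,*p,.011)[:2],3).tolist() for p in b])
for n,lo,hi,bx in(("blue",(105,120,40),(125,255,255),(170,175,210,215)),("green",(45,100,30),(85,255,255),(210,180,245,220)),("orange",(3,150,90),(18,255,255),(250,190,285,225))):
    m=mask(t,lo,hi,bx); ct=np.vstack(cv2.findContours(m,0,1)[0]); (x,y),r=cv2.minEnclosingCircle(ct); print(n,x,y,r,ray(t,x,y,.096)[:3])
for n,bx in(("coast",(340,190,400,232)),):
    m=mask(t,(5,70,60),(20,255,255),bx); ct=np.vstack(cv2.findContours(m,0,1)[0]); (x,y),r=cv2.minEnclosingCircle(ct); print(n,x,y,r,ray(t,x,y,.005))
big=cv2.resize(t["pixels"][130:260,160:480],None,fx=2.5,fy=2.5,interpolation=cv2.INTER_CUBIC); bs=cv2.resize(s["pixels"][130:270,220:400],None,fx=4.3,fy=4.3,interpolation=cv2.INTER_CUBIC)
cv2.imwrite("pics/t1.png",big[:,:,::-1]); cv2.imwrite("pics/s1.png",bs[:,:600][:, :, ::-1] if 0 else cv2.resize(bs,(770,599))[:,:,::-1])
E
```

```text
note [[0.633, -0.297], [0.646, -0.446], [0.433, -0.453], [0.421, -0.308]]
blue 187.5 195.0 12.855060577392578 [0.54870379 0.34291387 0.096     ]
green 227.94680786132812 201.6622314453125 12.71003246307373 [0.52953566 0.23110342 0.096     ]
orange 268.5 208.5 12.747649192810059 [0.51000769 0.11972632 0.096     ]
coast 368.9943542480469 215.72640991210938 17.211742401123047 [ 0.50011967 -0.16233104  0.005     ]
```

View pics/t1.png

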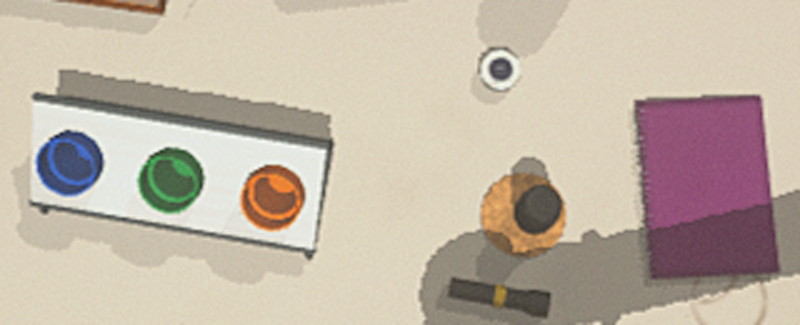

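View pics/s1.png

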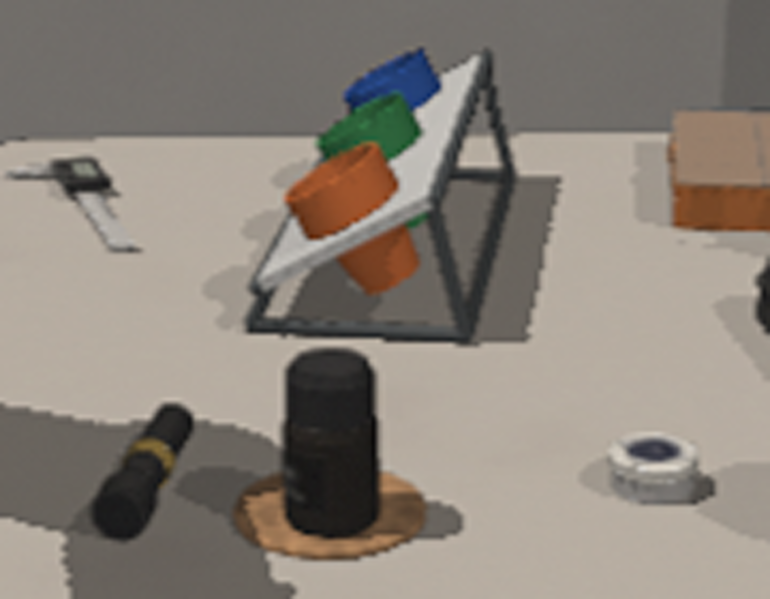

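Crops confirm the layout: cups upright in the rack leaning toward the robot, jar a little off-centre on the coaster (cap at about (376,213) in the full top image). Now a model fit using both cameras.

```bash
cat > fit.py <<'E'
from h import *
t=shot("top"); s=shot("side"); a=np.linspace(0,2*np.pi,60)
def ring(r,h): return np.c_[r*np.cos(a),r*np.sin(a),0*a+h]
def bb(p): return np.r_[p.min(0),p.max(0)]
COL=dict(blue=((105,110,30),(128,255,255)),green=((45,80,20),(88,255,255)),orange=((3,140,70),(18,255,255)))
TB=dict(blue=(170,175,210,215),green=(210,180,245,220),orange=(250,190,285,225)); SB=dict(blue=(295,135,326,158),green=(290,145,322,185),orange=(282,155,318,205))
obs={}
for n in COL:
    mt=bb(np.argwhere(mask(t,*COL[n],TB[n]))[:,::-1]); ms=bb(np.argwhere(mask(s,*COL[n],SB[n]))[:,::-1]); obs[n]=(mt,ms); print(n,mt,ms)
def rack(p): return np.array([p[0],p[1],.067+p[3]]),(R.from_euler("z",p[2])*R.from_euler("y",-np.pi/6)).as_matrix()
def res(p):
    o,M=rack(p); r=[p[3]/.003]
    for n,y in(("blue",.115),("green",0),("orange",-.115)):
        P=np.vstack([ring(.034,.004),ring(.034,.034)])+[0,y,0]; P=P@M.T+o
        bt=bb(proj(t,P)); bs=bb(proj(s,P)); mt,ms=obs[n]
        r+=list(bt-mt+[.5,.5,-.5,-.5] if 0 else (bt-mt-[0,0,1,1]))
        r+=list((bs-ms)[:2])
    return r
f=least_squares(res,[.53,.23,-.17,0],loss="soft_l1"); print("rack",f.x,"yaw",np.degrees(f.x[2]),np.round(res(f.x),1))
o,M=rack(f.x)
for n,y in(("blue",.115),("green",0),("orange",-.115)): print(n,"mouth",np.round(o+M@[0,y,.034],4),"axis",np.round(M[:,2],3))
# jar: dark in side and top cap
ms=mask(s,(0,0,0),(180,255,58),(284,205,312,258)); js=bb(np.argwhere(cv2.morphologyEx(ms,cv2.MORPH_OPEN,np.ones((5,5))))[:,::-1])
mt=mask(t,(0,0,0),(180,255,75),(362,200,390,228)); jt=bb(np.argwhere(cv2.morphologyEx(mt,cv2.MORPH_OPEN,np.ones((5,5))))[:,::-1]); print("jar",js,jt)
def rj(p):
    P=np.vstack([ring(.0245,0),ring(.0245,.058),ring(.022,.06),ring(.022,.087)])+[p[0],p[1],.005]
    return np.r_[bb(proj(s,P))-js-[0,0,1,1],(bb(proj(t,P))-jt-[0,0,1,1])]
g=least_squares(rj,[.5,-.17],loss="soft_l1"); print("jar",g.x,np.round(rj(g.x),1))
ms=mask(s,(5,70,60),(22,255,255),(270,230,325,265)); cs=bb(np.argwhere(ms)[:,::-1]); mt=mask(t,(5,70,60),(20,255,255),(345,190,395,236)); ctp=bb(np.argwhere(mt)[:,::-1]);print("coaster",cs,ctp)
def rc(p):
    P=ring(.05,.005)+[p[0],p[1],0]; return np.r_[(bb(proj(s,P))-cs-[0,0,1,1])[[0,2,3]],(bb(proj(t,P))-ctp-[0,0,1,1])]
g=least_squares(rc,[.5,-.16],loss="soft_l1"); print("coaster",g.x,np.round(rc(g.x),1))
print("torch",ray(t,340,245,.015),ray(t,380,250,.015),"tin",ray(t,359.7,157.5,.022))
E
python3 fit.py
```

```text
blue [175 183 200 207] [301 142 322 155]
green [215 190 240 214] [294 152 319 182]
orange [257 196 281 221] [287 163 317 198]
rack [ 0.5416906   0.23195004 -0.17334542 -0.0061311 ] yaw -9.931961136141982 [-2.  -0.8 -1.3  1.   0.3 -1.3 -0.6 -0.1 -1.6  1.   0.1 -0.6 -0.4 -1.2
 -0.8  0.3 -0.  -0.8  0.4]
blue mouth [0.5448 0.3482 0.0903] axis [-0.493  0.086  0.866]
green mouth [0.5249 0.2349 0.0903] axis [-0.493  0.086  0.866]
orange mouth [0.5051 0.1216 0.0903] axis [-0.493  0.086  0.866]Traceback (most recent call last):
  File "fit.py", line 24, in <module>
    mt=mask(t,(0,0,0),(180,255,75),(362,200,390,228)); jt=bb(np.argwhere(cv2.morphologyEx(mt,cv2.MORPH_OPEN,np.ones((5,5))))[:,::-1]); print("jar",js,jt)
                                                          ~~^^^^^^^^^^^^^^^^^^^^^^^^^^^^^^^^^^^^^^^^^^^^^^^^^^^^^^^^^^^^^^^^^^^^^^^^^
  File "fit.py", line 4, in bb
    def bb(p): return np.r_[p.min(0),p.max(0)]
                            ~~~~~^^^
    return umr_minimum(a, axis, None, out, keepdims, initial, where)
ValueError: zero-size array to reduction operation minimum which has no identity
```

```bash
sed -i 's/mt=mask(t,(0,0,0),(180,255,75),(362,200,390,228)); jt=bb(np.argwhere(cv2.morphologyEx(mt,cv2.MORPH_OPEN,np.ones((5,5))))/mt=mask(t,(0,0,0),(180,255,65),(362,202,390,222)); jt=bb(np.argwhere(cv2.morphologyEx(mt,cv2.MORPH_OPEN,np.ones((3,3))))/' fit.py; python3 -c "
from h import *
t=shot('top');g=t['pixels'].max(2);print(g[213,355:395]);print(g[198:232,376])
s=shot('side');g=s['pixels'].max(2);print(g[240,278:320])"; python3 fit.py | tail -8
```

```text
[228 214 213 224 226 215 210 196 196 203 142  57  73  75  75  83  90  90
  88  88  89  89  87  91  86  85  86  83  74 105 186 219 224 221 220 220
 222 219 220 220]
[150 144 148 146 148 141  78  89  90  93  84  93  85  90  84  89  85  88
  88  89  83  73  75  66  71 150 224 197 185 195 184 116 129 139]
[ 87 100 106 106 107  97  94  80  62  65  54  33  28  25  24  26  24  28
  32  31  30  30  31  28  31  29  29  28  27  22  67 143 167 162 175 184
 182 183 183 182 182 182]
blue [175 183 200 207] [301 142 322 155]
green [215 190 240 214] [294 152 319 182]
orange [257 196 281 221] [287 163 317 198]
rack [ 0.5416906   0.23195004 -0.17334542 -0.0061311 ] yaw -9.931961136141982 [-2.  -0.8 -1.3  1.   0.3 -1.3 -0.6 -0.1 -1.6  1.   0.1 -0.6 -0.4 -1.2
 -0.8  0.3 -0.  -0.8  0.4]
blue mouth [0.5448 0.3482 0.0903] axis [-0.493  0.086  0.866]
green mouth [0.5249 0.2349 0.0903] axis [-0.493  0.086  0.866]
orange mouth [0.5051 0.1216 0.0903] axis [-0.493  0.086  0.866]Traceback (most recent call last):
  File "fit.py", line 24, in <module>
    mt=mask(t,(0,0,0),(180,255,65),(362,202,390,222)); jt=bb(np.argwhere(cv2.morphologyEx(mt,cv2.MORPH_OPEN,np.ones((3,3))))[:,::-1]); print("jar",js,jt)
                                                          ~~^^^^^^^^^^^^^^^^^^^^^^^^^^^^^^^^^^^^^^^^^^^^^^^^^^^^^^^^^^^^^^^^^^^^^^^^^
  File "fit.py", line 4, in bb
    def bb(p): return np.r_[p.min(0),p.max(0)]
                            ~~~~~^^^
    return umr_minimum(a, axis, None, out, keepdims, initial, where)
ValueError: zero-size array to reduction operation minimum which has no identity
```

```bash
sed -i 's/(180,255,65),(362,202,390,222)/(180,110,112),(362,202,390,228)/' fit.py; python3 fit.py | tail -5
python3 - <<'E'
from h import *
s=robot.state(); M=R.from_quat(s["tool_rot"]).as_matrix(); print(M.round(3), s["eef_pos"]+M[:,2]*robot.pinch_z)
E
```

```text
jar [287 212 308 255] [366 204 384 222]
jar [ 0.5026563  -0.17801234] [-0.8 -2.3  0.2 -0.2 -0.  -1.2  0.8  0.2]
coaster [274 240 319 260] [352 199 386 232]
coaster [ 0.50037874 -0.16492477] [ 0.  -0.5 -2.4  0.8 -0.3  0.  -0.3]
torch [ 0.41476448 -0.07652026  0.015     ] [ 0.39994747 -0.19074548  0.015     ] tin [ 0.6707907 -0.1370142  0.022    ]
[[ 0.961  0.278  0.   ]
 [ 0.278 -0.961 -0.   ]
 [-0.     0.    -1.   ]] [ 0.18074504 -0.62439059  0.25003691]
```

```bash
cat > go.py <<'E'
# usage: go.py x y z yawdeg tiltdeg : pinch target; tool z = tilt forward from down. prints tool-frame turn & shift
from h import *
import sys
def target(x,y,z,yaw,tilt):
    M=(R.from_euler("z",np.radians(yaw))*R.from_euler("y",np.radians(-tilt))*R.from_euler("x",np.pi)).as_matrix()
    return np.array([x,y,z])-M[:,2]*robot.pinch_z, M
if __name__=="__main__":
    P,M1=target(*map(float,sys.argv[1:6])); s=robot.state(); M0=R.from_quat(s["tool_rot"]).as_matrix()
    print("now",s["clock"],s["eef_pos"].round(4),"pinch",(s["eef_pos"]+M0[:,2]*robot.pinch_z).round(4),"F",s["ft_force"].round(1),s["width"],s["gripper_force"])
    print("joints",s["joints"].round(2))
    rv=R.from_matrix(M0.T@M1).as_rotvec()
    print("turn units",(rv/np.pi).round(4),"deg",np.degrees(rv).round(1))
    d=P-s["eef_pos"]
    print("shift(units) before turn",(M0.T@d/.2).round(3),"after turn",(M1.T@d/.2).round(3),"dist",np.linalg.norm(d))
E
python3 -m crank '[[[0,0,0],[0.1,-0.08,0],85],[[0,0,0],[0.2,-0.156,0],85],[[0,0,0],[0.2,-0.156,0],85],[[0,0,0],[0.2,-0.156,0],85],[[0,0,0],[0.2,-0.156,0],85],[[0,0,0],[0.2,-0.156,0],85],[[0,0,0],[0.2,-0.156,0],85],[[0,0,0],[0.2,-0.156,0],85],[[0,0,0],[0.2,-0.156,0],85],[[0,0,0],[0.2,-0.156,0],85],[[0,0,0],[0.2,-0.156,0],85],[[0,0,0],[0.07,-0.06,0],85],[[0,0,0],[0,0,0.1],85],[[0,0,0],[0,0,0.1],85],[[0,0,0],[0,0,0],85]]' 40
python3 go.py .503 -.178 .047 16.2 0
```

```text
clock: 2.48
eef_pos: [0.5025, -0.177, 0.3634]
tool_rot: [0.99, 0.14, -0.001, -0.001]
ft_force: [0.2, 0.5, 0.5]
width: 0.995
gripper_force: 0.0
now 2.475 [ 0.5025 -0.177   0.3634] pinch [ 0.502  -0.1768  0.2087] F [0.2 0.5 0.5] 0.9954334642902811 0.0
joints [ 0.75  0.13 -0.5   1.78  0.06  1.25 -1.05]
turn units [-0.0006  0.0008 -0.0003] deg [-0.1  0.1 -0. ]
shift(units) before turn [0.003 0.007 0.809] after turn [0.001 0.006 0.809] dist 0.1617144446210581
```

```bash
python3 -m crank '[[[0,0,0],[0,0,0.2],85],[[0,0,0],[0,0.006,0.2],85],[[0,0,0],[0,0,0.2],85],[[0,0,0],[0,0,0.15],85],[[0,0,0],[0,0,0.05],85],[[0,0,0],[0,0,0],85],[[0,0,0],[0,0,0],30],[[0,0,0],[0,0,0],30],[[0,0,0],[0,0,0],30],[[0,0,0],[0,0,0],30],[[0,0,0],[0,0,0],30],[[0,0,0],[0,0,0],30]]' 40
python3 go.py .503 -.178 .047 16.2 0
```

```text
clock: 3.98
eef_pos: [0.504, -0.178, 0.2063]
tool_rot: [0.99, 0.141, 0.001, 0.0]
ft_force: [-1.5, 1.7, 5.6]
width: 0.552
gripper_force: 40.8
now 3.975 [ 0.504  -0.178   0.2063] pinch [ 0.5042 -0.1781  0.0516] F [-1.5  1.7  5.6] 0.5524114804400958 40.825714082457125
joints [ 0.71  0.3  -0.48  1.93  0.17  0.94 -1.13]
turn units [ 0.0003 -0.0004 -0.0002] deg [ 0.1 -0.1 -0. ]
shift(units) before turn [-0.005 -0.001  0.023] after turn [-0.005 -0.001  0.023] dist 0.004721409877283759
```

```bash
python3 -m crank '[[[0,0,0],[0,0,-0.05],30],[[0,0,0],[0,0,-0.15],30],[[0,0,0],[0,0,-0.1],30],[[0,0,0],[-0.015,0.08,0],30],[[0,0,0],[-0.03,0.18,0],30],[[0,0,0],[-0.03,0.18,0],30],[[0,0,0],[-0.03,0.18,0],30],[[0,0,0],[-0.03,0.18,0],30],[[0,0,0],[-0.015,0.12,0],30],[[0,0,0],[0,0.06,0],30],[[0,0,0],[0,0,0],30],[[0,0,0],[0,0,0],30]]'
python3 go.py .53 -.375 .0585 16.2 0
python3 -c "
from h import *
s=shot('side');t=shot('top')
a=s['pixels'][150:350,180:440];b=t['pixels'][120:320,320:580]
cv2.imwrite('pics/j1.png',cv2.resize(np.hstack([a,b]),None,fx=1.5,fy=1.5)[:,:,::-1])"
```

```text
clock: 5.48
eef_pos: [0.5293, -0.3735, 0.2643]
tool_rot: [0.99, 0.141, -0.0, -0.001]
ft_force: [-0.6, 1.1, -1.4]
width: 0.55
gripper_force: 42.0
now 5.475 [ 0.5293 -0.3735  0.2643] pinch [ 0.5292 -0.3733  0.1096] F [-0.6  1.1 -1.4] 0.5503927197455875 41.99499971000478
joints [ 0.87  0.44 -0.38  1.6   0.18  1.13 -0.84]
turn units [-0.0004  0.0001  0.0002] deg [-0.1  0.   0. ]
shift(units) before turn [0.001 0.009 0.256] after turn [0.001 0.008 0.256] dist 0.051129221675698305
```

View pics/j1.png

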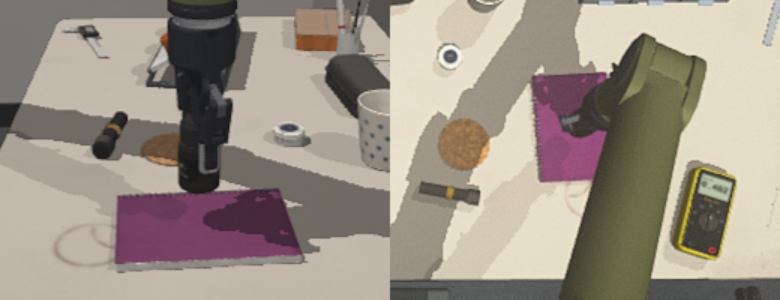

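The jar is held upright over the notebook (jar foot at about (312,275) in the full side view), and the coaster is now fully visible. Lowering.

```bash
python3 -m crank '[[[0,0,0],[0,0.008,0.08],30],[[0,0,0],[0,0,0.08],30],[[0,0,0],[0,0,0.06],30],[[0,0,0],[0,0,0.03],30],[[0,0,0],[0,0,0],30],[[0,0,0],[0,0,0],30]]'
python3 go.py .53 -.375 .0585 16.2 0
```

```text
clock: 6.32
eef_pos: [0.5298, -0.3765, 0.2153]
tool_rot: [0.99, 0.14, 0.0, 0.0]
ft_force: [-0.3, -0.9, -2.4]
width: 0.547
gripper_force: 42.0
now 6.325 [ 0.5298 -0.3765  0.2153] pinch [ 0.53   -0.3766  0.0606] F [-0.3 -0.9 -2.4] 0.5470398704514525 41.96103260619566
joints [ 0.87  0.5  -0.37  1.64  0.2   1.04 -0.85]
turn units [ 0.0003 -0.0002 -0.0003] deg [ 0.  -0.  -0.1]
shift(units) before turn [ 0.003 -0.007  0.01 ] after turn [ 0.003 -0.007  0.01 ] dist 0.0025825061094737933
```

```bash
python3 -m crank '[[[0,0,0],[0,0,0.005],30],[[0,0,0],[0,0,0.005],30],[[0,0,0],[0,0,0.005],30],[[0,0,0],[0,0,0],30]]'
```

```text
clock: 6.82
eef_pos: [0.5296, -0.3765, 0.2122]
tool_rot: [0.99, 0.14, 0.0, 0.0]
ft_force: [-1.3, -0.5, 1.3]
width: 0.549
gripper_force: 42.3
```

```bash
python3 -m crank '[[[0,0,0],[0,0,0.003],30],[[0,0,0],[0,0,0],55],[[0,0,0],[0,0,0],65],[[0,0,0],[0,0,0],85],[[0,0,0],[0,0,0],85],[[0,0,0],[0,0,-0.1],85],[[0,0,0],[0,0,-0.2],85],[[0,0,0],[0,0,-0.25],85],[[0,0,0],[0,0,-0.25],85],[[0,0,0],[0,0,-0.1],85],[[0,0,0],[0,0,0],85]]'
python3 go.py .565 .3447 .16 -9.93 30
```

```text
clock: 8.2
eef_pos: [0.5298, -0.3764, 0.3934]
tool_rot: [0.99, 0.14, 0.001, 0.001]
ft_force: [-0.3, -0.1, -0.6]
width: 0.998
gripper_force: 0.0
now 8.2 [ 0.5298 -0.3764  0.3934] pinch [ 0.5303 -0.3768  0.2387] F [-0.3 -0.1 -0.6] 0.9984813382949883 0.0
joints [ 0.88  0.35 -0.4   1.46  0.14  1.36 -0.81]
turn units [-0.0371  0.1628  0.1417] deg [-6.7 29.3 25.5]
shift(units) before turn [ 0.823 -3.586  0.487] after turn [-0.972 -3.582  0.013] dist 0.7422394434555823
```

```bash
python3 -m crank '[[[0,0,0],[0.02,-0.13,0],85],[[0,0,0],[0.043,-0.264,0],85],[[0,0,0],[0.043,-0.264,0],85],[[0,0,0],[0.043,-0.264,0],85],[[0,0,0],[0.043,-0.264,0],85],[[0,0,0],[0.043,-0.264,0],85],[[0,0,0],[0.043,-0.264,0],85],[[0,0,0],[0.043,-0.264,0],85],[[0,0,0],[0.043,-0.264,0],85],[[0,0,0],[0.043,-0.264,0],85],[[0,0,0],[0.043,-0.264,0],85],[[0,0,0],[0.043,-0.264,0],85],[[0,0,0],[0.043,-0.264,0],85],[[0,0,0],[0.043,-0.264,0],85],[[0,0,0],[0.02,-0.13,0],85],[[-0.0074,0.0326,0.0283],[0,0,0],85],[[-0.0074,0.0326,0.0283],[0,0,0],85],[[-0.0074,0.0326,0.0283],[0,0,0],85],[[-0.0074,0.0326,0.0283],[0,0,0],85],[[-0.0074,0.0326,0.0283],[0,0,0],85]]'
python3 go.py .515 .353 .142 -9.93 30; python3 fit.py|tail -3
```

```text
clock: 10.7
eef_pos: [0.4408, 0.3675, 0.376]
tool_rot: [0.982, -0.019, 0.184, 0.031]
ft_force: [-1.1, -0.7, -0.9]
width: 0.997
gripper_force: 0.0
now 10.7 [0.4408 0.3675 0.376 ] pinch [0.4964 0.3571 0.2321] F [-1.1 -0.7 -0.9] 0.9968282847786225 0.0
joints [-0.44  0.12 -0.43  1.79  0.43  1.09 -2.64]
turn units [-0.0019  0.0474  0.0429] deg [-0.3  8.5  7.7]
shift(units) before turn [-0.19  -0.02   0.462] after turn [-0.258  0.008  0.429] dist 0.10009448477862447
blue mouth [0.545  0.3475 0.0904] axis [-0.492  0.086  0.866]
green mouth [0.5251 0.2342 0.0904] axis [-0.492  0.086  0.866]
orange mouth [0.5053 0.121  0.0904] axis [-0.492  0.086  0.866]Traceback (most recent call last):
  File "fit.py", line 24, in <module>
    mt=mask(t,(0,0,0),(180,110,112),(362,202,390,228)); jt=bb(np.argwhere(cv2.morphologyEx(mt,cv2.MORPH_OPEN,np.ones((3,3))))[:,::-1]); print("jar",js,jt)
                                                           ~~^^^^^^^^^^^^^^^^^^^^^^^^^^^^^^^^^^^^^^^^^^^^^^^^^^^^^^^^^^^^^^^^^^^^^^^^^
  File "fit.py", line 4, in bb
    def bb(p): return np.r_[p.min(0),p.max(0)]
                            ~~~~~^^^
    return umr_minimum(a, axis, None, out, keepdims, initial, where)
ValueError: zero-size array to reduction operation minimum which has no identity
```

```bash
sed -i 's/    rv=R/    if M0[0,0]<0: M1=M1@np.diag([-1,-1,1])\n    rv=R/' go.py
python3 -m crank '[[[0,0,-0.0563],[0,0,0],85],[[0,0,-0.0563],[0,0,0],85],[[0,0,-0.0563],[0,0,0],85],[[0,0,-0.0563],[0,0,0],85],[[0,0,-0.0563],[0,0,0],85],[[0,0,-0.0563],[0,0,0],85],[[0,0,-0.0563],[0,0,0],85],[[0,0,-0.0563],[0,0,0],85],[[0,0,-0.0563],[0,0,0],85],[[0,0,-0.0563],[0,0,0],85],[[0,0,-0.0563],[0,0,0],85],[[0,0,-0.0563],[0,0,0],85],[[0,0,-0.0563],[0,0,0],85],[[0,0,-0.0563],[0,0,0],85],[[0,0,-0.0563],[0,0,0],85],[[0,0,-0.0563],[0,0,0],85],[[0,0,-0.0563],[0,0,0],85],[[0,-0.045,0],[0,0,0],85],[[0,0,0],[0,0,0],85]]'
python3 go.py .515 .353 .142 -9.93 30
python3 - <<'E'
from h import *
t=shot("top"); m=mask(t,(5,70,60),(20,255,255),(340,190,400,240)); ct=max(cv2.findContours(m,0,1)[0],key=cv2.contourArea); e=cv2.fitEllipse(ct); print(e, ray(t,e[0][0]+0.,e[0][1],.005))
s=shot("side"); m=mask(s,(5,70,60),(22,255,255),(262,225,330,270)); ct=max(cv2.findContours(m,0,1)[0],key=cv2.contourArea); e=cv2.fitEllipse(ct); print(e, ray(s,*e[0],.005))
E
```

```text
clock: 13.18
eef_pos: [0.4398, 0.3688, 0.377]
tool_rot: [0.082, 0.964, -0.023, 0.254]
ft_force: [0.3, 0.8, -1.0]
width: 0.996
gripper_force: 0.0
now 13.175 [0.4398 0.3688 0.377 ] pinch [0.5148 0.3554 0.2423] F [ 0.3  0.8 -1. ] 0.9957012026933438 0.0
joints [-0.29  0.12 -0.63  1.82  0.61  1.05  0.23]
turn units [-0.0005 -0.0028  0.0011] deg [-0.1 -0.5  0.2]
shift(units) before turn [ 0.251 -0.012  0.438] after turn [ 0.255 -0.013  0.436] dist 0.10101289663053872
((368.8961486816406, 215.62429809570312), (33.11240005493164, 33.359806060791016), 135.01336669921875) [ 0.50042151 -0.16205094  0.005     ]
((295.3293151855469, 248.8109893798828), (20.506736755371094, 43.45347595214844), 84.65423583984375) [ 0.49704933 -0.16994537  0.005     ]
```

```bash
python3 -m crank '[[[0,-0.0028,0.001],[0.084,-0.004,0.1],85],[[0,0,0],[0.084,-0.004,0.12],85],[[0,0,0],[0.085,-0.004,0.12],85],[[0,0,0],[0,0,0.12],85],[[0,0,0],[0,0,0.11],85],[[0,0,0],[0,0,0],85],[[0,0,0],[0,0,0],85]]'
python3 go.py .53 .3504 .116 -9.93 30
python3 -c "
from h import *
s=shot('side');t=shot('top')
a=cv2.resize(s['pixels'][110:210,265:365],(395,395),interpolation=2);b=cv2.resize(t['pixels'][150:250,160:260],(395,395),interpolation=2)
cv2.imwrite('pics/b1.png',np.hstack([a,b])[:,:,::-1])"
```

```text
clock: 14.15
eef_pos: [0.4537, 0.3644, 0.255]
tool_rot: [0.085, 0.962, -0.022, 0.259]
ft_force: [0.0, 0.3, -0.3]
width: 0.995
gripper_force: 0.0
now 14.15 [0.4537 0.3644 0.255 ] pinch [0.5302 0.351  0.1212] F [ 0.   0.3 -0.3] 0.9947116517584302 0.0
joints [-0.34  0.27 -0.59  1.94  0.82  0.88 -0.  ]
turn units [-0.0001  0.0007 -0.001 ] deg [-0.   0.1 -0.2]
shift(units) before turn [ 0.012 -0.003  0.022] after turn [ 0.012 -0.003  0.022] dist 0.0050780945999841145
```

View pics/b1.png

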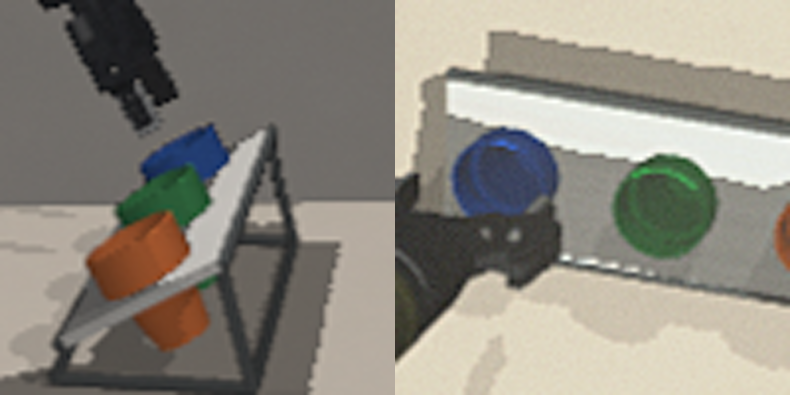

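The side crop shows the gripper above the blue cup, parallel to its axis. The top crop shows the hand just covering the lower edge of the blue cup. I'll check alignment numerically by projection.

```bash
python3 - <<'E'
from h import *
s=shot("side");t=shot("top"); st=robot.state(); M=R.from_quat(st["tool_rot"]).as_matrix(); p=st["eef_pos"]
for y in(.05,-.05):
    P=[p+M@[x,y,.160] for x in(-.011,.011)]
    print("tip side crop",((proj(s,P)-[265,110])*3.95).round(0).tolist(),"top",((proj(t,P)-[160,150])*3.95).round(0).tolist())
a=np.linspace(0,6.28,9)[:-1]; ax=-M[:,2]
for mo in([.545,.3478,.0904],[.5416+0,.3482,.0964]):
    P=np.array(mo)+.034*(np.outer(np.cos(a),M[:,0])+np.outer(np.sin(a),M[:,1]))
    print("mouth side",((proj(s,P)-[265,110])*3.95).round(0).tolist()," top",((proj(t,P)-[160,150])*3.95).round(0).tolist())
E
```

```text
tip side crop [[180.0, 91.0], [157.0, 103.0]] top [[15.0, 168.0], [15.0, 198.0]]
tip side crop [[161.0, 123.0], [137.0, 136.0]] top [[159.0, 193.0], [157.0, 223.0]]
mouth side [[138.0, 166.0], [153.0, 152.0], [181.0, 135.0], [205.0, 125.0], [212.0, 127.0], [197.0, 141.0], [169.0, 159.0], [144.0, 169.0]]  top [[102.0, 229.0], [69.0, 210.0], [56.0, 176.0], [71.0, 147.0], [105.0, 139.0], [139.0, 158.0], [151.0, 192.0], [136.0, 222.0]]
mouth side [[133.0, 159.0], [149.0, 145.0], [176.0, 128.0], [201.0, 117.0], [208.0, 119.0], [193.0, 133.0], [164.0, 151.0], [139.0, 162.0]]  top [[99.0, 233.0], [66.0, 214.0], [53.0, 180.0], [68.0, 150.0], [102.0, 142.0], [135.0, 161.0], [148.0, 196.0], [133.0, 225.0]]
```

```bash
python3 -m crank '[[[0,0,0],[0,0,0.05],85],[[0,0,0],[0,0,0.05],85],[[0,0,0],[0,0,0.05],85],[[0,0,0],[0,0,0.03],85],[[0,0,0],[0,0,0],85],[[0,0,0],[0,0,0],85]]'
python3 go.py .5475 .3474 .086 -9.93 30
```

```text
clock: 15.1
eef_pos: [0.4713, 0.3612, 0.2234]
tool_rot: [0.085, 0.962, -0.022, 0.259]
ft_force: [-0.0, -0.2, 0.2]
width: 0.992
gripper_force: 0.0
now 15.1 [0.4713 0.3612 0.2234] pinch [0.5479 0.3477 0.0896] F [-0.  -0.2  0.2] 0.9922774102461068 0.0
joints [-0.34  0.33 -0.55  1.93  0.89  0.84 -0.05]
turn units [-0.0002  0.0009 -0.0007] deg [-0.   0.2 -0.1]
shift(units) before turn [ 0.008 -0.002  0.015] after turn [ 0.008 -0.002  0.015] dist 0.0034395962483866876
```

```bash
python3 -m crank '[[[0,0,0],[0.004,0,0.02],85],[[0,0,0],[0,0,0],85],[[0,0,0],[0,0,0],60],[[0,0,0],[0,0,0],60],[[0,0,0],[0,0,0],60],[[0,0,0],[0,0,0],60],[[0,0,0],[0,0,0],60]]' 35
python3 go.py .5475 .3474 .086 -9.93 30
```

```text
clock: 15.98
eef_pos: [0.4725, 0.361, 0.2196]
tool_rot: [0.085, 0.962, -0.023, 0.259]
ft_force: [-2.9, -0.8, 3.7]
width: 0.777
gripper_force: 39.6
now 15.975 [0.4725 0.361  0.2196] pinch [0.5491 0.3475 0.0859] F [-2.9 -0.8  3.7] 0.7772527196901543 39.57473874092102
joints [-0.35  0.34 -0.55  1.93  0.9   0.83 -0.05]
turn units [-0.0002  0.001  -0.0007] deg [-0.   0.2 -0.1]
shift(units) before turn [ 0.004 -0.002 -0.004] after turn [ 0.004 -0.002 -0.004] dist 0.0012981467825709631
```

```bash
python3 -m crank '[[[0,0,0],[0,0,-0.04],60],[[0,0,0],[0,0,-0.1],60],[[0,0,0],[0,0,-0.15],60],[[0,0,0],[0,0,-0.15],60],[[0,0,0],[0,0,-0.1],60],[[0,0.0333,0],[0,0,0],60],[[0,0.0333,0],[0,0,0],60],[[0,0.0333,0],[0,0,0],60],[[0,0.0333,0],[0,0,0],60],[[0,0.0333,0],[0,0,0],60],[[0,0,0],[0,0,-0.15],60],[[0,0,0],[0,0,-0.15],60],[[0,0,0],[0,0,0],60],[[0,0,0],[0,0,0],60]]'
python3 go.py .5 -.163 .16 -9.93 0
```

```text
clock: 17.73
eef_pos: [0.4187, 0.3699, 0.3722]
tool_rot: [0.088, 0.996, -0.0, 0.002]
ft_force: [0.2, 0.1, -1.2]
width: 0.783
gripper_force: 39.8
now 17.725 [0.4187 0.3699 0.3722] pinch [0.4192 0.3697 0.2175] F [ 0.2  0.1 -1.2] 0.7831536165863342 39.822038412094116
joints [-0.16  0.2  -0.69  1.71  0.14  1.28  0.52]
turn units [-0.0002  0.001  -0.0008] deg [-0.   0.2 -0.1]
shift(units) before turn [-0.865 -2.552  0.291] after turn [-0.86  -2.555  0.287] dist 0.5421247511463626
```

```bash
python3 -c "
from h import *
s=shot('side');t=shot('top')
a=cv2.resize(s['pixels'][60:210,225:375],(395,395),interpolation=2);b=cv2.resize(t['pixels'][150:250,160:260],(395,395),interpolation=2)
cv2.imwrite('pics/b2.png',np.hstack([a,b])[:,:,::-1])"
```

```text
(no output)
```

View pics/b2.png

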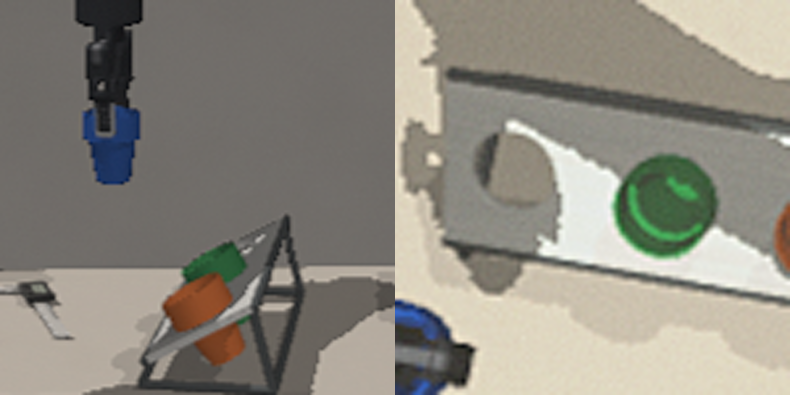

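The blue cup is upright in the hand and clear of the rack, whose left hole is now empty. I'll measure its offset in the hand.

```bash
cat > held.py <<'E'
# held.py colour dz : fit cup position (foot centre) from side mask (x, z) given y of the hand; upright
from h import *
import sys
COL=dict(blue=((105,110,30),(128,255,255)),green=((45,80,20),(88,255,255)),orange=((3,140,70),(18,255,255)))
s=shot("side"); st=robot.state(); M=R.from_quat(st["tool_rot"]).as_matrix(); p=st["eef_pos"]+M[:,2]*robot.pinch_z
u,v=proj(s,p-[0,0,.04])[0].astype(int); m=mask(s,*COL[sys.argv[1]],(max(u-30,0),max(v-30,0),u+30,v+40))
m=(cv2.connectedComponentsWithStats(m)); k=1+np.argmax(m[2][1:,4]); q=np.argwhere(m[1]==k)[:,::-1]; b=np.r_[q.min(0),q.max(0)+1]
a=np.linspace(0,6.28,90)
def P(c): return np.vstack([np.c_[r*np.cos(a),r*np.sin(a),0*a+h] for r,h in((.02,0),(.0285,.05),(.034,.05),(.034,.08))])+[c[0],p[1],c[1]]
def res(c): w=proj(s,P(c)); return (np.r_[w.min(0),w.max(0)]-b)[[0,2,3]]
f=least_squares(res,[p[0],p[2]-.075]); print("pinch",p.round(4),"bbox",b,"cup x,foot z",f.x.round(4),"in hand: dx",(f.x[0]-p[0]).round(4),"foot below pinch",(p[2]-f.x[1]).round(4),res(f.x).round(1))
E
python3 held.py blue
```

```text
pinch [0.419  0.3696 0.2168] bbox [257 101 278 130] cup x,foot z [0.4196 0.1449] in hand: dx 0.0006 foot below pinch 0.0719 [-0.9  0.9  0. ]
```

```bash
python3 -m crank '[[[0,0,0],[-0.043,-0.127,0],60],[[0,0,0],[-0.086,-0.255,0],60],[[0,0,0],[-0.086,-0.255,0],60],[[0,0,0],[-0.086,-0.255,0],60],[[0,0,0],[-0.086,-0.255,0],60],[[0,0,0],[-0.086,-0.255,0],60],[[0,0,0],[-0.086,-0.255,0],60],[[0,0,0],[-0.086,-0.255,0],60],[[0,0,0],[-0.086,-0.255,0],60],[[0,0,0],[-0.086,-0.255,0],60],[[0,0,0],[-0.043,-0.127,0.1],60],[[0,0,0],[0,0,0.19],60],[[0,0,0],[0,0,0],60],[[0,0,0],[0,0,0],60]]'
python3 go.py .5 -.163 .08 -9.93 0; python3 held.py blue
```

```text
clock: 19.62
eef_pos: [0.4998, -0.1613, 0.3158]
tool_rot: [0.087, 0.996, 0.0, 0.002]
ft_force: [0.9, 0.3, -0.3]
width: 0.778
gripper_force: 39.7
now 19.625 [ 0.4998 -0.1613  0.3158] pinch [ 0.5004 -0.1614  0.1611] F [ 0.9  0.3 -0.3] 0.778238075356418 39.715695977211
joints [ 0.45  0.13 -0.2   1.87  0.03  1.14  1.64]
turn units [ 0.0002  0.0012 -0.0005] deg [ 0.   0.2 -0.1]
shift(units) before turn [-0.001 -0.008  0.406] after turn [-0.002 -0.008  0.406] dist 0.08116524586473414
pinch [ 0.5009 -0.1615  0.1619] bbox [280 172 311 216] cup x,foot z [0.4996 0.0883] in hand: dx -0.0013 foot below pinch 0.0736 [-0.8  0.8  0. ]
```

```bash
python3 -m crank '[[[0,0.001,0],[0,-0.008,0.13],60],[[0,0,0],[0,0,0.13],60],[[0,0,0],[0,0,0.08],60],[[0,0,0],[0,0,0.04],60],[[0,0,0],[0,0,0.01],60],[[0,0,0],[0,0,0.01],60],[[0,0,0],[0,0,0],60]]'
```

```text
clock: 20.55
eef_pos: [0.4995, -0.1634, 0.2356]
tool_rot: [0.088, 0.996, 0.0, 0.001]
ft_force: [-0.1, -0.3, -1.0]
width: 0.774
gripper_force: 39.8
```

```bash
python3 -m crank '[[[0,0,0],[0,0,0.005],60],[[0,0,0],[0,0,0.005],60],[[0,0,0],[0,0,0],60]]'; python3 held.py blue
```

```text
clock: 20.92
eef_pos: [0.4992, -0.1634, 0.2331]
tool_rot: [0.088, 0.996, 0.0, 0.0]
ft_force: [0.6, -1.0, -2.0]
width: 0.78
gripper_force: 39.8
pinch [ 0.4993 -0.1633  0.0784] bbox [280 208 311 251] cup x,foot z [0.4985 0.0065] in hand: dx -0.0008 foot below pinch 0.0719 [-0.4  0.4  0. ]
```

```bash
python3 -m crank '[[[0,0,0],[0,0,0.005],60],[[0,0,0],[0,0,0.005],60],[[0,0,0],[0,0,0],60]]'
```

```text
clock: 21.35
eef_pos: [0.4993, -0.1634, 0.2312]
tool_rot: [0.088, 0.996, 0.0, 0.0]
ft_force: [-0.7, -0.1, -0.4]
width: 0.774
gripper_force: 39.9
```

```bash
python3 -m crank '[[[0,0,0],[0,0,0.005],60],[[0,0,0],[0,0,0.005],60],[[0,0,0],[0,0,0],60]]'
```

```text
clock: 21.72
eef_pos: [0.4995, -0.1634, 0.2311]
tool_rot: [0.088, 0.996, 0.0, 0.0]
ft_force: [-4.6, 2.2, 11.7]
width: 0.778
gripper_force: 41.5
```

Blue cup is resting on the coaster. Releasing, lifting, then over to the orange cup.

```bash
python3 -m crank '[[[0,0,0],[0,0,-0.004],68],[[0,0,0],[0,0,0],75],[[0,0,0],[0,0,0],85],[[0,0,0],[0,0,0],85],[[0,0,0],[0,0,-0.06],85],[[0,0,0],[0,0,-0.2],85],[[0,0,0],[0,0,-0.25],85],[[0,0,0],[0,0,-0.14],85],[[0,0,0],[0,0,0],85]]'
python3 go.py .506 .1217 .196 -9.93 30; python3 held.py blue
```

```text
clock: 22.85
eef_pos: [0.5001, -0.1635, 0.3636]
tool_rot: [0.088, 0.996, -0.001, 0.003]
ft_force: [0.2, 0.3, -0.0]
width: 0.994
gripper_force: 0.0
now 22.85 [ 0.5001 -0.1635  0.3636] pinch [ 0.501  -0.1638  0.2089] F [ 0.2  0.3 -0. ] 0.9935970824364175 0.0
joints [ 0.45  0.09 -0.19  1.81  0.02  1.24  1.65]
turn units [-0.0004 -0.1646 -0.0007] deg [ -0.1 -29.6  -0.1]
shift(units) before turn [0.608 1.409 0.163] after turn [ 0.607  1.41  -0.156] dist 0.3085716721268661
pinch [ 0.4999 -0.1635  0.2068] bbox [280 209 311 218] cup x,foot z [0.4995 0.0846] in hand: dx -0.0004 foot below pinch 0.1222 [-0.8  0.8  0. ]
```

```bash
python3 -m crank '[[[0,0,0],[0.043,0.1,0],85],[[0,0,0],[0.087,0.2,0],85],[[0,0,0],[0.087,0.2,0],85],[[0,0,0],[0.087,0.2,0],85],[[0,0,0],[0.087,0.2,0],85],[[0,0,0],[0.087,0.2,0],85],[[0,0,0],[0.087,0.2,0],85],[[0,0,0],[0.043,0.11,0],85],[[0,-0.0412,0],[0,0,0],85],[[0,-0.0412,0],[0,0,0],85],[[0,-0.0412,0],[0,0,0],85],[[0,-0.0412,0],[0,0,0],85],[[0,0,0],[0,0,0],85]]'
python3 go.py .4921 .1238 .1163 -9.93 30
```

```text
clock: 24.52
eef_pos: [0.4268, 0.1363, 0.3583]
tool_rot: [0.084, 0.963, -0.023, 0.254]
ft_force: [0.2, -0.3, -0.6]
width: 1.0
gripper_force: 0.0
now 24.525 [0.4268 0.1363 0.3583] pinch [0.5018 0.1229 0.2237] F [ 0.2 -0.3 -0.6] 1.0000274990976694 0.0
joints [ 0.18 -0.26 -0.58  2.16  0.2   0.78  0.87]
turn units [-0.0006 -0.0027  0.0002] deg [-0.1 -0.5  0. ]
shift(units) before turn [ 0.313 -0.004  0.443] after turn [ 0.317 -0.005  0.441] dist 0.10859407134330752
```

```bash
python3 -m crank '[[[0,-0.0027,0],[0.06,-0.001,0.09],85],[[0,0,0],[0.085,-0.001,0.118],85],[[0,0,0],[0.085,-0.001,0.118],85],[[0,0,0],[0.085,-0.001,0.118],85],[[0,0,0],[0,0,0],85],[[0,0,0],[0,0,0],85]]'
python3 go.py .5094 .1208 .0859 -9.93 30
python3 -c "
from h import *
s=shot('side');t=shot('top')
a=cv2.resize(s['pixels'][110:210,265:365],(395,395),interpolation=2);b=cv2.resize(t['pixels'][160:260,210:310],(395,395),interpolation=2)
cv2.imwrite('pics/o1.png',np.hstack([a,b])[:,:,::-1])"
```

```text
clock: 25.28
eef_pos: [0.4192, 0.1368, 0.2523]
tool_rot: [0.085, 0.962, -0.022, 0.259]
ft_force: [1.3, 0.4, 0.7]
width: 0.991
gripper_force: 0.0
now 25.275 [0.4192 0.1368 0.2523] pinch [0.4957 0.1233 0.1185] F [1.3 0.4 0.7] 0.9912471423058062 0.0
joints [ 0.25 -0.12 -0.71  2.29  0.45  0.56  0.58]
turn units [-0.0002  0.0008 -0.0009] deg [-0.   0.1 -0.2]
shift(units) before turn [ 0.02  -0.001  0.176] after turn [ 0.019 -0.001  0.176] dist 0.03537633515863293
```

View pics/o1.png

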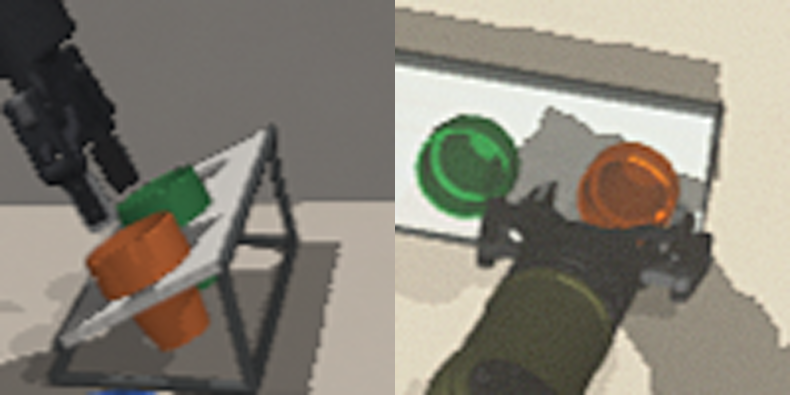

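The orange cup sits between the open fingers, which line up with its axis. Advancing and closing.

```bash
python3 -m crank '[[[0,0,0],[0.008,0,0.05],85],[[0,0,0],[0.008,0,0.05],85],[[0,0,0],[0,0,0.05],85],[[0,0,0],[0,0,0.026],85],[[0,0,0],[0,0,0],85],[[0,0,0],[0,0,0],85]]'
python3 go.py .5094 .1208 .0859 -9.93 30
```

```text
clock: 26.12
eef_pos: [0.4336, 0.1341, 0.2201]
tool_rot: [0.085, 0.962, -0.023, 0.26]
ft_force: [-0.4, -0.9, 0.1]
width: 0.995
gripper_force: 0.0
now 26.125 [0.4336 0.1341 0.2201] pinch [0.5103 0.1205 0.0864] F [-0.4 -0.9  0.1] 0.9948388562766255 0.0
joints [ 0.28 -0.01 -0.75  2.3   0.65  0.51  0.41]
turn units [-0.0002  0.0012 -0.0008] deg [-0.   0.2 -0.1]
shift(units) before turn [ 0.002  0.    -0.   ] after turn [ 0.002  0.    -0.   ] dist 0.000490642109162897
```

```bash
python3 -m crank '[[[0,0,0],[0.002,0,0],60],[[0,0,0],[0,0,0],60],[[0,0,0],[0,0,0],60],[[0,0,0],[0,0,0],60],[[0,0,0],[0,0,0],60],[[0,0,0],[0,0,-0.04],60],[[0,0,0],[0,0,-0.1],60],[[0,0,0],[0,0,-0.1],60],[[0,0,0],[0,0,-0.08],60],[[0,0,0],[0,0,0],60]]' 35
python3 go.py .5 .0 .2 -9.93 0
```

```text
clock: 27.38
eef_pos: [0.4015, 0.1399, 0.2758]
tool_rot: [0.085, 0.961, -0.023, 0.261]
ft_force: [-0.6, -1.3, -1.1]
width: 0.777
gripper_force: 40.0
now 27.375 [0.4015 0.1399 0.2758] pinch [0.4785 0.1264 0.1422] F [-0.6 -1.3 -1.1] 0.7770156515788215 40.036463141441345
joints [ 0.23 -0.22 -0.7   2.3   0.32  0.61  0.68]
turn units [ 1.000e-04  1.685e-01 -7.000e-04] deg [ 0.  30.3 -0.1]
shift(units) before turn [-0.723 -0.603 -0.034] after turn [-0.606 -0.604 -0.395] dist 0.18842889076341293
```

```bash
python3 -m crank '[[[0,0.0337,0],[-0.06,0,-0.06],60],[[0,0.0337,0],[-0.1,0,-0.06],60],[[0,0.0337,0],[-0.1,0,-0.06],60],[[0,0.0337,0],[-0.1,0,-0.06],60],[[0,0.0337,0],[-0.1,0,-0.06],60],[[0,0,0],[0,0,-0.15],60],[[0,0,0],[0,0,0],60],[[0,0,0],[0,0,0],60]]'
python3 go.py .4995 -.1635 .175 -9.93 0; python3 held.py orange
```

```text
clock: 28.38
eef_pos: [0.469, 0.1273, 0.3863]
tool_rot: [0.088, 0.996, -0.0, -0.002]
ft_force: [-0.3, 0.1, -0.9]
width: 0.782
gripper_force: 40.0
now 28.375 [0.469  0.1273 0.3863] pinch [0.4683 0.1273 0.2316] F [-0.3  0.1 -0.9] 0.7815827906319353 40.042564272880554
joints [ 0.19  0.   -0.51  1.85  0.    1.29  1.08]
turn units [-0.0002 -0.0014 -0.0009] deg [-0.  -0.2 -0.2]
shift(units) before turn [-0.406 -1.405  0.282] after turn [-0.401 -1.406  0.283] dist 0.2978139163321026
pinch [0.4681 0.1273 0.2315] bbox [269 112 295 147] cup x,foot z [0.4679 0.1584] in hand: dx -0.0002 foot below pinch 0.0731 [-0.4  0.4  0. ]
```

```bash
python3 -m crank '[[[0,-0.0014,0],[-0.03,-0.1,0],60],[[0,0,0],[-0.058,-0.2,0],60],[[0,0,0],[-0.058,-0.2,0],60],[[0,0,0],[-0.058,-0.2,0],60],[[0,0,0],[-0.058,-0.2,0],60],[[0,0,0],[-0.058,-0.2,0],60],[[0,0,0],[-0.058,-0.2,0],60],[[0,0,0],[-0.028,-0.106,0.08],60],[[0,0,0],[0,0,0.1],60],[[0,0,0],[0,0,0.08],60],[[0,0,0],[0,0,0],60],[[0,0,0],[0,0,0],60]]'
python3 go.py .4993 -.1634 .1085 -9.93 0; python3 held.py orange; python3 held.py blue
```

```text
clock: 29.92
eef_pos: [0.5004, -0.163, 0.336]
tool_rot: [0.087, 0.996, 0.0, 0.001]
ft_force: [0.4, 0.0, -0.9]
width: 0.776
gripper_force: 40.1
now 29.925 [ 0.5004 -0.163   0.336 ] pinch [ 0.5007 -0.1629  0.1813] F [ 0.4  0.  -0.9] 0.7758466961511111 40.05119025707245
joints [ 0.47  0.11 -0.22  1.84  0.03  1.19  1.64]
turn units [ 0.0001  0.0007 -0.0004] deg [ 0.   0.1 -0.1]
shift(units) before turn [ 0.006 -0.003  0.364] after turn [ 0.005 -0.003  0.364] dist 0.07279496964526942
pinch [ 0.5009 -0.1632  0.1817] bbox [280 163 311 207] cup x,foot z [0.4998 0.1095] in hand: dx -0.0011 foot below pinch 0.0722 [-1.  1.  0.]
pinch [ 0.501  -0.1633  0.1819] bbox [280 209 311 229] cup x,foot z [0.4992 0.0589] in hand: dx -0.0018 foot below pinch 0.1229 [-0.7  0.7  0. ]
```

```bash
python3 -m crank '[[[0,0,0],[0.004,0,0.1],60],[[0,0,0],[0,0,0.08],60],[[0,0,0],[0,0,0.06],60],[[0,0,0],[0,0,0.05],60],[[0,0,0],[0,0,0.03],60],[[0,0,0],[0,0,0.01],60],[[0,0,0],[0,0,0],60]]'; python3 go.py .4993 -.1634 .1085 -9.93 0|head -1
```

```text
clock: 30.9
eef_pos: [0.4995, -0.1635, 0.2699]
tool_rot: [0.088, 0.996, 0.0, 0.001]
ft_force: [0.9, 0.1, -0.2]
width: 0.775
gripper_force: 40.1
now 30.9 [ 0.4995 -0.1635  0.2699] pinch [ 0.4998 -0.1635  0.1152] F [ 0.9  0.1 -0.2] 0.774762052711213 40.05782067775726
```

```bash
python3 -m crank '[[[0,0,0],[0,0,0.01],60],[[0,0,0],[0,0,0.01],60],[[0,0,0],[0,0,0.005],60],[[0,0,0],[0,0,0.005],60],[[0,0,0],[0,0,0],60]]'
```

```text
clock: 31.52
eef_pos: [0.4994, -0.1634, 0.2636]
tool_rot: [0.088, 0.996, 0.0, 0.001]
ft_force: [-0.5, 0.7, -0.3]
width: 0.775
gripper_force: 40.1
```

```bash
python3 -m crank '[[[0,0,0],[0,0,0.005],60],[[0,0,0],[0,0,0.005],60],[[0,0,0],[0,0,0.005],60],[[0,0,0],[0,0,0],60]]'
```

```text
clock: 32.02
eef_pos: [0.4996, -0.1635, 0.2612]
tool_rot: [0.088, 0.996, 0.0, 0.001]
ft_force: [-0.4, -0.1, 3.2]
width: 0.778
gripper_force: 40.4
```

```bash
python3 -m crank '[[[0,0,0],[0,0,0.002],60],[[0,0,0],[0,0,-0.003],68],[[0,0,0],[0,0,0],75],[[0,0,0],[0,0,0],85],[[0,0,0],[0,0,0],85],[[0,0,0],[0,0,-0.06],85],[[0,0,0],[0,0,-0.16],85],[[0,0,0],[0,0,-0.2],85],[[0,0,0],[0,0,-0.14],85],[[0,0,0],[0,0,0],85]]'
python3 go.py .516 .2367 .216 -9.93 30; python3 held.py orange
```

```text
clock: 33.28
eef_pos: [0.5001, -0.1635, 0.3763]
tool_rot: [0.088, 0.996, -0.001, 0.004]
ft_force: [0.6, -0.2, -0.1]
width: 0.995
gripper_force: 0.0
now 33.275 [ 0.5001 -0.1635  0.3763] pinch [ 0.5012 -0.1639  0.2216] F [ 0.6 -0.2 -0.1] 0.995473742657196 0.0
joints [ 0.48  0.08 -0.22  1.79  0.02  1.26  1.64]
turn units [-0.0004 -0.1642 -0.0007] deg [ -0.1 -29.6  -0.1]
shift(units) before turn [0.659 1.983 0.125] after turn [ 0.632  1.985 -0.213] dist 0.4187733320314564
pinch [ 0.5001 -0.1636  0.2196] bbox [280 196 312 212] cup x,foot z [0.5007 0.0983] in hand: dx 0.0006 foot below pinch 0.1213 [-0.4  0.4  0. ]
```

```bash
python3 -m crank '[[[0,0,0],[0.035,0.11,0],85],[[0,0,0],[0.074,0.22,0],85],[[0,0,0],[0.074,0.22,0],85],[[0,0,0],[0.074,0.22,0],85],[[0,0,0],[0.074,0.22,0],85],[[0,0,0],[0.074,0.22,0],85],[[0,0,0],[0.074,0.22,0],85],[[0,0,0],[0.074,0.22,0],85],[[0,0,0],[0.074,0.22,0],85],[[0,0,0],[0.035,0.11,0],85],[[0,-0.0412,0],[0,0,0],85],[[0,-0.0412,0],[0,0,0],85],[[0,-0.0412,0],[0,0,0],85],[[0,-0.0412,0],[0,0,0],85],[[0,0,0],[0,0,0],85]]'
python3 go.py .512 .2368 .1162 -9.93 30
```

```text
clock: 35.2
eef_pos: [0.4369, 0.2496, 0.3714]
tool_rot: [0.084, 0.963, -0.023, 0.255]
ft_force: [-0.1, -0.1, 0.5]
width: 0.993
gripper_force: 0.0
now 35.2 [0.4369 0.2496 0.3714] pinch [0.5121 0.2361 0.2369] F [-0.1 -0.1  0.5] 0.9931925082328691 0.0
joints [ 0.02 -0.09 -0.69  2.01  0.42  0.9   0.51]
turn units [-0.0007 -0.0021  0.0001] deg [-0.1 -0.4  0. ]
shift(units) before turn [0.305 0.003 0.524] after turn [0.308 0.002 0.522] dist 0.12121155463841599
```

```bash
python3 -m crank '[[[0,-0.0021,0],[0.05,0,0.08],85],[[0,0,0],[0.086,0.001,0.148],85],[[0,0,0],[0.086,0.001,0.148],85],[[0,0,0],[0.086,0.001,0.146],85],[[0,0,0],[0,0,0],85],[[0,0,0],[0,0,0],85]]'
python3 go.py .5292 .2338 .0859 -9.93 30
python3 -c "
from h import *
s=shot('side');t=shot('top')
a=cv2.resize(s['pixels'][110:270,225:385],(395,395),interpolation=2);b=cv2.resize(t['pixels'][150:250,180:280],(395,395),interpolation=2)
cv2.imwrite('pics/g1.png',np.hstack([a,b])[:,:,::-1])"
```

```text
clock: 35.95
eef_pos: [0.4379, 0.2506, 0.2525]
tool_rot: [0.085, 0.962, -0.022, 0.259]
ft_force: [0.5, 0.2, 0.5]
width: 0.995
gripper_force: 0.0
now 35.95 [0.4379 0.2506 0.2525] pinch [0.5143 0.2371 0.1187] F [0.5 0.2 0.5] 0.9948467798484709 0.0
joints [-0.    0.09 -0.73  2.13  0.73  0.73  0.17]
turn units [-0.0002  0.0006 -0.001 ] deg [-0.   0.1 -0.2]
shift(units) before turn [ 0.015 -0.004  0.18 ] after turn [ 0.014 -0.004  0.18 ] dist 0.03611193729627554
```

View pics/g1.png

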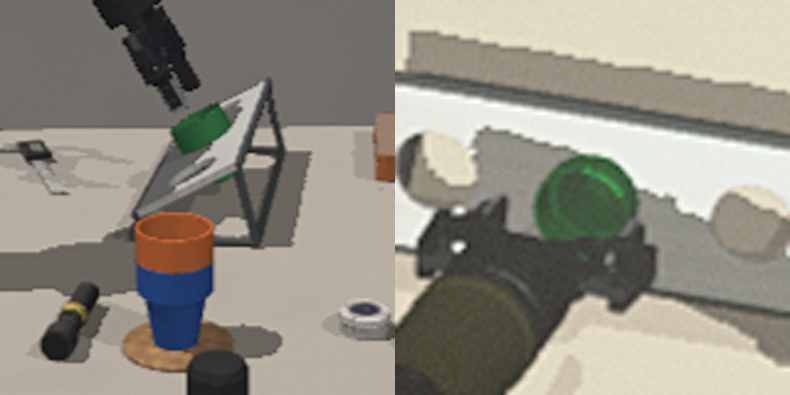

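Orange is nested flush in blue on the coaster (full side view about (296,220)), and green sits between the fingers. Grasping it.

```bash
python3 -m crank '[[[0,0,0],[0.006,-0.002,0.05],85],[[0,0,0],[0.006,-0.002,0.05],85],[[0,0,0],[0,0,0.05],85],[[0,0,0],[0,0,0.03],85],[[0,0,0],[0,0,0],85],[[0,0,0],[0,0,0],85],[[0,0,0],[0,0,0],60],[[0,0,0],[0,0,0],60],[[0,0,0],[0,0,0],60],[[0,0,0],[0,0,0],60],[[0,0,0],[0,0,0],60]]' 35
python3 go.py .5292 .2338 .0859 -9.93 30
```

```text
clock: 37.42
eef_pos: [0.4528, 0.2471, 0.2198]
tool_rot: [0.085, 0.962, -0.023, 0.259]
ft_force: [-4.1, 0.1, 6.3]
width: 0.776
gripper_force: 39.3
now 37.425 [0.4528 0.2471 0.2198] pinch [0.5294 0.2336 0.086 ] F [-4.1  0.1  6.3] 0.7755538912942169 39.30968999862671
joints [-0.02  0.17 -0.7   2.14  0.86  0.7   0.07]
turn units [-0.0003  0.001  -0.0007] deg [-0.   0.2 -0.1]
shift(units) before turn [-0.001  0.     0.   ] after turn [-0.001  0.     0.   ] dist 0.00024033774703923933
```

```bash
python3 -m crank '[[[0,0,0],[0,0,-0.04],60],[[0,0,0],[0,0,-0.1],60],[[0,0,0],[0,0,-0.1],60],[[0,0,0],[0,0,-0.08],60],[[0,0,0],[0,0,0],60],[[0,0.0337,0],[-0.06,0,-0.06],60],[[0,0.0337,0],[-0.1,0,-0.06],60],[[0,0.0337,0],[-0.1,0,-0.06],60],[[0,0.0337,0],[-0.1,0,-0.06],60],[[0,0.0337,0],[-0.1,0,-0.06],60],[[0,0,0],[0,0,-0.15],60],[[0,0,0],[0,0,0],60],[[0,0,0],[0,0,0],60]]'
python3 go.py .4993 -.1634 .21 -9.93 0; python3 held.py green
```

```text
clock: 39.05
eef_pos: [0.4888, 0.2401, 0.3863]
tool_rot: [0.088, 0.996, -0.0, -0.002]
ft_force: [-0.1, -0.5, -0.4]
width: 0.773
gripper_force: 39.4
now 39.05 [0.4888 0.2401 0.3863] pinch [0.4881 0.2401 0.2316] F [-0.1 -0.5 -0.4] 0.7733700731216141 39.43271040916443
joints [ 0.12  0.16 -0.69  1.72  0.1   1.3   0.81]
turn units [-0.0003 -0.0015 -0.0008] deg [-0.  -0.3 -0.1]
shift(units) before turn [-0.405 -1.977  0.108] after turn [-0.399 -1.978  0.108] dist 0.4042042570124134
pinch [0.4878 0.2401 0.2314] bbox [278 104 302 136] cup x,foot z [0.4882 0.1587] in hand: dx 0.0004 foot below pinch 0.0727 [-0.3  0.3  0. ]
```

```bash
python3 -m crank '[[[0,-0.0015,0],[-0.022,-0.11,0],60],[[0,0,0],[-0.045,-0.22,0],60],[[0,0,0],[-0.045,-0.22,0],60],[[0,0,0],[-0.045,-0.22,0],60],[[0,0,0],[-0.045,-0.22,0],60],[[0,0,0],[-0.045,-0.22,0],60],[[0,0,0],[-0.045,-0.22,0],60],[[0,0,0],[-0.045,-0.22,0],60],[[0,0,0],[-0.045,-0.22,0],60],[[0,0,0],[-0.02,-0.108,0.05],60],[[0,0,0],[0,0,0.05],60],[[0,0,0],[0,0,0],60],[[0,0,0],[0,0,0],60]]'
python3 go.py .4995 -.1635 .137 -9.93 0; python3 held.py green
```

```text
clock: 40.72
eef_pos: [0.4994, -0.1611, 0.3675]
tool_rot: [0.086, 0.996, 0.0, 0.001]
ft_force: [-0.0, 0.3, 0.4]
width: 0.775
gripper_force: 39.5
now 40.725 [ 0.4994 -0.1611  0.3675] pinch [ 0.4996 -0.161   0.2128] F [-0.   0.3  0.4] 0.7750801081739905 39.45606529712677
joints [ 0.58  0.09 -0.33  1.8   0.03  1.25  1.63]
turn units [0.0003 0.0003 0.0003] deg [0.1 0.1 0. ]
shift(units) before turn [-0.002 -0.012  0.379] after turn [-0.002 -0.012  0.379] dist 0.07582813889582707
pinch [ 0.4997 -0.1614  0.2131] bbox [279 149 311 193] cup x,foot z [0.4992 0.1401] in hand: dx -0.0005 foot below pinch 0.073 [-0.6  0.6  0. ]
```

```bash
python3 -m crank '[[[0,0,0],[-0.002,-0.011,0.06],60],[[0,0,0],[0,0,0.08],60],[[0,0,0],[0,0,0.08],60],[[0,0,0],[0,0,0.06],60],[[0,0,0],[0,0,0.05],60],[[0,0,0],[0,0,0.03],60],[[0,0,0],[0,0,0],60]]'
python3 go.py .4995 -.1635 .137 -9.93 0
```

```text
clock: 41.65
eef_pos: [0.4991, -0.1654, 0.2952]
tool_rot: [0.088, 0.996, 0.0, 0.0]
ft_force: [-0.0, 0.8, -1.2]
width: 0.776
gripper_force: 39.5
now 41.65 [ 0.4991 -0.1654  0.2952] pinch [ 0.4992 -0.1654  0.1405] F [-0.   0.8 -1.2] 0.776252651455919 39.450695514678955
joints [ 0.57  0.16 -0.33  1.88  0.06  1.11  1.62]
turn units [ 0.0002  0.0002 -0.0008] deg [ 0.   0.  -0.1]
shift(units) before turn [-0.     0.01   0.017] after turn [-0.     0.01   0.017] dist 0.003984821778442331
```

```bash
python3 -m crank '[[[0,0,0],[0,0.008,0],60],[[0,0,0],[0,0,0.005],60],[[0,0,0],[0,0,0.005],60],[[0,0,0],[0,0,0.005],60],[[0,0,0],[0,0,0.004],60],[[0,0,0],[0,0,0],60]]'
```

```text
clock: 42.4
eef_pos: [0.4994, -0.1639, 0.2917]
tool_rot: [0.088, 0.996, 0.0, 0.001]
ft_force: [0.7, 0.1, -1.3]
width: 0.775
gripper_force: 39.5
```

```bash
python3 -m crank '[[[0,0,0],[0,0,0.005],60],[[0,0,0],[0,0,0.005],60],[[0,0,0],[0,0,0],60]]'
```

```text
clock: 42.78
eef_pos: [0.4998, -0.1639, 0.2911]
tool_rot: [0.088, 0.996, -0.0, 0.001]
ft_force: [-0.5, 0.4, 7.0]
width: 0.772
gripper_force: 40.4
```

Contact is at the expected height. Releasing and backing off upward.

```bash
python3 -m crank '[[[0,0,0],[0,0,-0.003],68],[[0,0,0],[0,0,0],75],[[0,0,0],[0,0,0],85],[[0,0,0],[0,0,0],85],[[0,0,0],[0,0,-0.06],85],[[0,0,0],[0,0,-0.16],85],[[0,0,0],[0,0,-0.2],85],[[0,0,0],[0,0,-0.14],85],[[0,0,0],[0.1,0.2,0],85],[[0,0,0],[0.1,0.25,0],85],[[0,0,0],[0.05,0.25,0],85],[[0,0,0],[0,0.25,0],85],[[0,0,0],[0,0.1,0],85],[[0,0,0],[0,0,0],85],[[0,0,0],[0,0,0],85]]'
python3 -c "
from h import *
s=shot('side');t=shot('top')
a=cv2.resize(s['pixels'][150:350,200:400],(395,395),interpolation=2);b=cv2.resize(t['pixels'][130:270,330:490],(395,345),interpolation=2)
b=cv2.copyMakeBorder(b,0,50,0,0,cv2.BORDER_CONSTANT)
cv2.imwrite('pics/end.png',np.hstack([a,b])[:,:,::-1])"
```

```text
clock: 44.65
eef_pos: [0.4868, 0.0503, 0.4026]
tool_rot: [0.089, 0.996, -0.0, 0.001]
ft_force: [-0.2, -0.8, 0.0]
width: 0.995
gripper_force: 0.0
```

View pics/end.png

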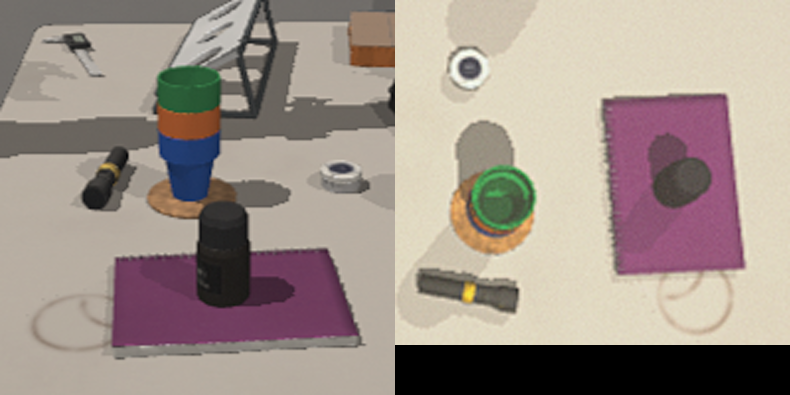

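The picture shows the blue/orange/green stack straight and flush on the coaster, the jar upright on the notebook, and the torch and tin unmoved. Handing in.

```bash
python3 -c "
from cell import robot
print(robot.close_job())"
```

```text
the job is handed in; nothing more can be done
None
```

The job is handed in at about 45 s of the 72 s allowed: the last picture shows the jar upright on the notebook, the blue, orange and green cups fully nested in that order on the coaster, and the torch and tin where they were.

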